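Load the lower medicine tier and socket the upper tier onto it

ROBOT

A 7-joint arm with a two-finger parallel gripper is mounted at the origin on the work surface. World frame = base frame: x ahead of the robot, y to its left, z up, the work surface at z = 0. Lengths are in m, angles in rad, forces in N, time in s.
With the tool pointing down it reaches from about 0.4 to 0.875 m from the base axis. Payload 19.3 kg.
Tool frame: the origin (TCP) lies on the centre line of the jaws, within the pads' length; the fingertips stand 19 mm ahead of it and the grasp point (between the pads) is the TCP; z points along the fingers, y is the line along which they close (so a half turn about z gives the same grasp; the last joint's range is limited). The gripper opens to 85 mm and grips with 20 to 120 N. Pads are 22 mm wide; open, the fingers measure 114 mm over their backs; the gripper's body (76 mm by 85 mm) begins 54 mm behind the grasp point. The pads swing forward as they close: fully open they stand 13 mm farther back than shut.
Start: joints at [1.169, 0.521, -0.036, 1.599, 0.021, 1.021, -0.113], TCP at [0.204, -0.591, 0.25] pointing down, gripper open.
Joint ranges: [-2.91, 2.91], [-0.3, 2.13], [-1.5, 1.42], [0.17, 2.43], [-1.26, 4.41], [0.16, 1.93], [-2.52, 2.52]. Speed limits (rad/s): [1.89, 1.89, 2.39, 2.39, 3.01, 3.01, 3.01].

INTERFACE

Orientations are given as a unit quaternion [x, y, z, w].
In Python, from workcell import arm gives the robot as it stands. Calls block until the motion is done:
- arm.reach(position, orientation): joint-space move of the TCP to a pose.
- arm.move_straight(position, feed=0.15, rotation=None, f_stop=None): straight line of the TCP; rotation=None keeps the orientation; feed is the mean speed in m/s. With f_stop (N) it stops when the force on the tool has changed by that much, and returns True; else False.
- arm.move_j(angles): joint-space move.
- arm.command_gripper(opening, effort=None): opening from 0.0 (shut) to 1.0 (fully open); effort is the grip in N (None keeps the last); returns when the fingers have stopped.
- arm.dwell(seconds).
- arm.solve_ik(position, orientation): joint angles nearest the present ones, or None.
- arm.read_state(): the state.
- arm.snapshot(name): name is "scene" or "top" or "wrist"; returns the picture (384x512x3 uint8, red, green, blue); there is no depth.
- arm.get_calibration(name): a dict with "intrinsics" (3x3 intrinsics, pixels), "rvec" (rotation vector, rad) and "tvec" (3), from world to camera coordinates, as OpenCV has them. Camera axes: x right, y down, z forward; pixel columns grow to the right and rows downward; lengths in m; the calibration is good to about 2 mm. A picture is of the moment at which its call begins: read the wrist's pose just before it. get_calibration takes no time and is no camera call; for the wrist camera it gives the pose at the moment of the call.
A pose or a line that the arm cannot do raises arm.PlanningError and nothing moves.
- arm.close_job(): hands the job in; it is judged then, once.
The state is a dict: "clock": time; "joint_pos": joint angles; "joint_vel": joint speeds; "tau": joint torques, N m; "tcp_pos": TCP position; "tcp_rot": TCP orientation; "force": force on the tool from outside, world axes, zero at the start; "wrist_torque": the same for the moment, N m; "opening": opening from 0.0 (shut) to 1.0 (fully open); "gripper_force": force on a finger pad.
Only numpy, scipy, OpenCV 4.12 (cv2) and the standard library are available. Lean on these libraries where they do the work, as an engineer would, in place of code of your own. Each camera call takes 0.05 s, during which the arm holds its last target. There are 200 camera calls.

TASK

First lay the white medicine carton flat inside the lower tier (the tray with four corner cups), then lift the upper tier off the sloped draining stand by its carrying bar and socket its four corner posts into the cups, fully home and level. Set both down gently without dropping them, let go, and leave the bottles and the jar standing where they are.

Things in the scene. Friction and masses are not known exactly. Their poses are not given: they have to be found in the camera images.
- lower_tier: Fixed aluminium tray 160 x 200 mm (x by y), floor 6 mm thick, rims 3 mm thick up to 22 mm above the table. At its corners, centred at x = +-65, y = +-85 mm, steel square cups: walls 4 mm, inside 20 x 20 mm, open-topped, from the floor up to 34 mm above the table. Free floor between cups 102 x 142 mm. Origin: centre of the underside, on the table; z up.
- seat (a point): Point at the centre of the lower tier's floor surface (6 mm above its underside), axes as the lower tier's. The upper tier's origin comes to lie here when it is fully home.
- upper_tier: Loose, 0.35 to 0.6 kg: four dark steel round posts, 16 mm diameter, 76 mm long, at x = +-65, y = +-85 mm, feet tapering to 8 mm over the last 8 mm; slatted aluminium deck 150 x 190 mm, 76 to 90 mm above the feet; black carrying bar over its middle. A half turn makes no difference. Origin: centre of the four feet, in the plane of their ends; z from feet to bar. Starts on the stand.
- bar (a point): Centre of the carrying bar, 125 mm above the upper tier's origin along its z, axes as the upper tier's. The bar runs along y: 14 mm wide (x), 18 mm high (z), 100 mm free between its two uprights, 26 mm clear under it to the deck's rim and 35 mm to the slats. Pinched across x.
- stand: Sloped draining stand, fixed: grey board 190 x 206 mm rising at 25 degrees towards +x (from 44 to about 124 mm above the table), 14 mm lip along the low edge, steel legs. The robot faces its low side. The upper tier stands on the board, so its z leans 25 degrees from vertical towards the stand's -x, its y along the stand's y. Origin: on the table, midway across, 25 mm +x of the low edge.
- carton: White medicine carton with a grey band, 110 x 52 x 42 mm (x, y, z), loose, 0.12 to 0.2 kg, lying flat on the table. Origin: centre of its underside.
- syrup: Bystander: amber bottle, 52 mm diameter, 125 mm high, standing on the robot's side of the lower tier. Origin: centre of its underside.
- tablets: Bystander: white jar, 56 mm diameter, 85 mm high, standing before the stand's low edge. Origin: centre of its underside.
- drops: Bystander: small amber bottle, 44 mm diameter, 100 mm high, standing beyond the carton. Origin: centre of its underside.
Mind the look-alikes: they are no part of the job. What is shaped like the upper_tier but orange is not meant.

How it is judged:
By the outcome, as a careful person would: the job done as asked, in the order asked, and still so for the second after the job is handed in, with the robot touching nothing.
It also fails if it takes over 69 s, if anything falls off the work surface, if the arm or the gripper's body presses on something with over 40 N, if the wrist force passes 120 N, or if a joint passes its speed limit or range.

## Working session

There is one attempt and no reset: what is moved stays moved. The work goes in short steps, each a Python script; the robot and the scene stay as the last script left them, time stands still between calls to the robot, and variables do not carry over. Pictures are saved under pics/ and viewed, at most 10 in all, crops included, and the job is handed in when it is done.

```bash
mkdir -p pics; ls
python3 - <<'E'
from workcell import arm
import cv2,numpy as np
for n in ("scene","top"):
    im=arm.snapshot(n); cv2.imwrite(f"pics/{n}0.png",cv2.resize(im[:,:,::-1],(800,600),interpolation=cv2.INTER_CUBIC)); np.save(f"pics/{n}0.npy",im)
    c=arm.get_calibration(n); R=cv2.Rodrigues(np.array(c["rvec"],float))[0]
    print(n,c["intrinsics"],(-R.T@np.ravel(c["tvec"])).round(3),R.round(3))
print(arm.read_state())
E
```

```text
pics
scene [[433.83652188   0.         250.36673263]
 [  0.         433.83652188 183.63999867]
 [  0.           0.           1.        ]] [ 0.903 -0.609  1.244] [[ 0.862  0.507 -0.012]
 [ 0.416 -0.72  -0.556]
 [-0.291  0.474 -0.831]]
top [[491.38206932   0.         261.29671821]
 [  0.         491.38206932 198.39046659]
 [  0.           0.           1.        ]] [0.343 0.027 1.578] [[-0.029 -0.999  0.023]
 [-0.993  0.026 -0.113]
 [ 0.112 -0.026 -0.993]]
{'clock': 0.1, 'joint_pos': array([ 1.16878823,  0.52192849, -0.03634051,  1.59992945,  0.02122188,
        1.02112559, -0.11285374]), 'joint_vel': array([ 7.94386180e-04, -7.18145793e-04,  2.94754165e-04, -1.62294464e-03,
        5.26756187e-04,  4.73564418e-05,  9.16302310e-04]), 'tau': array([ 3.95575407e-03, -9.28479338e+01,  1.98357940e+00, -3.70530081e+01,
        1.79981062e-02,  5.33004350e-03, -8.71536076e-05]), 'tcp_pos': array([ 0.20347564, -0.5906554 ,  0.24980701]), 'tcp_rot': array([ 9.86272830e-01,  1.65123143e-01, -1.23625432e-04, -4.87150497e-04]), 'force': array([ 0.96351175, -0.80424173,  0.231943  ]), 'wrist_torque': array([-0.01730828,  0.02195533,  0.00805944]), 'gripper_force': 0.0, 'opening': 1.0015896520816456}
```

View pics/scene0.png

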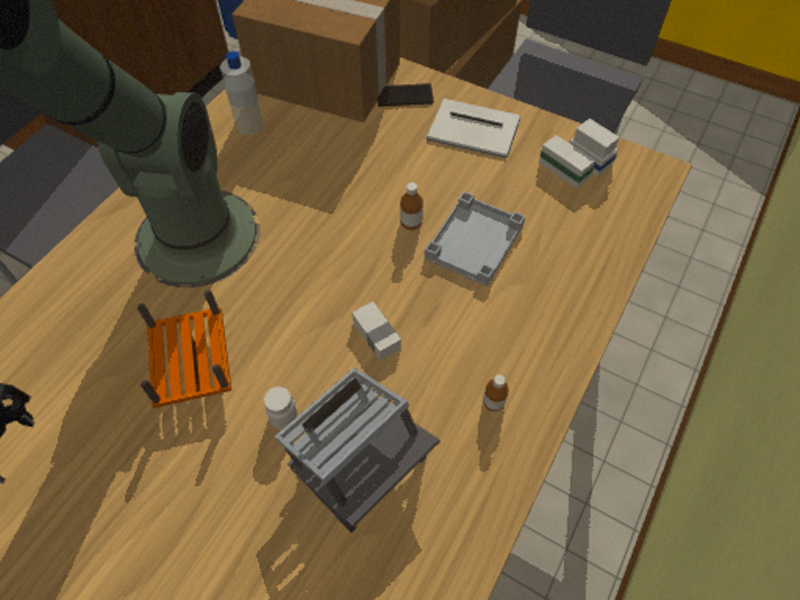

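View pics/top0.png

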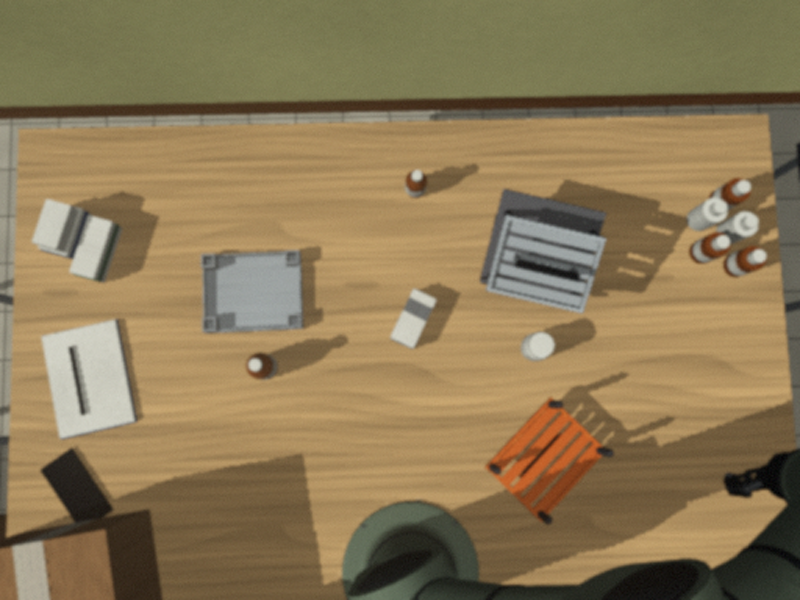

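The scene view shows the grey-silver tier on the sloped stand at (345,430), with the orange look-alike at (188,355). The tray is at (475,238) and the carton at (377,330).

In the top view, the tray is at (252,291), the carton with one grey band at (413,318), and the bar at (547,267). The jar is at (538,346), syrup at (260,365) and drops at (416,182).

Candidates:
- **Upper tier:** the silver one at (548,262) is on the stand. The orange one at (550,458) lies on the table and is excluded by its colour.
- **Carton:** the one at (413,318) lies alone, with drops beyond it at (416,182). The pair at (60,228) and (95,247) have green and blue bands, so they are excluded.

Next I'll triangulate roughly and look from the wrist.

```bash
cat > h.py <<'E'
from workcell import arm
import cv2,numpy as np
from scipy.spatial.transform import Rotation as Ro
def cal(n):
    c=arm.get_calibration(n); R=cv2.Rodrigues(np.array(c["rvec"],float))[0]
    return np.array(c["intrinsics"],float),R,np.ravel(c["tvec"]).astype(float)
def ray(C,uv):
    K,R,t=C; d=R.T@np.linalg.solve(K,[uv[0],uv[1],1.]); return -R.T@t,d/np.linalg.norm(d)
def onz(C,uv,z):
    o,d=ray(C,uv); return o+d*(z-o[2])/d[2]
def tri(Cs,uvs):
    A=np.zeros((3,3));b=np.zeros(3)
    for C,u in zip(Cs,uvs):
        o,d=ray(C,u);P=np.eye(3)-np.outer(d,d);A+=P;b+=P@o
    X=np.linalg.solve(A,b); return X
def proj(C,X):
    K,R,t=C; p=K@(R@np.asarray(X)+t); return p[:2]/p[2]
def quat(zt,yt):
    z=np.array(zt,float);z/=np.linalg.norm(z);y=np.array(yt,float);y-=z*(y@z);y/=np.linalg.norm(y)
    return Ro.from_matrix(np.c_[np.cross(y,z),y,z]).as_quat()
def down(yaw): return quat([0,0,-1],[np.cos(yaw),np.sin(yaw),0])   # yaw = direction of closing line
def save(im,n,s=None):
    np.save(f"pics/{n}.npy",im); cv2.imwrite(f"pics/{n}.png",im[:,:,::-1])
E
python3 - <<'E'
from h import *
T,S=cal("top"),cal("scene"); k=.64
print("tray",[onz(T,np.array(p)*k,.034).round(3) for p in((209,261),(292,258),(209,324),(296,321))])
print("carton",[onz(T,np.array(p)*k,.042).round(3) for p in((413,289),(435,297),(415,347),(391,337))])
X=[tri([T,S],[np.array(a)*k,np.array(b)*k]) for a,b in(((547,267),(336,407)),((509,213),(360,371)),((605,238),(409,405)),((583,310),(319,475)),((487,292),(278,437)))]
print("bar,deck",np.round(X,3))
for n,p,z in(("syrup",(258,364),.1),("tab",(539,346),.085),("drops",(416,178),.09)):print(n,onz(T,np.array(p)*k,z).round(3))
for p,y in(((.53,.0,.3),0),((.6,.35,.3),0),((.55,.25,.35),0)):
    for yy in(0,np.pi/2,np.pi,-np.pi/2): print(p,yy,arm.solve_ik(p,down(yy)))
E
python3 - <<'E'
import cv2,numpy as np
a=cv2.imread('pics/top0.npy') if 0 else np.load('pics/top0.npy')[:,:,::-1]
b=np.load('pics/scene0.npy')[:,:,::-1]
r=lambda x:cv2.resize(x,(400,400),interpolation=cv2.INTER_CUBIC)
cv2.imwrite('pics/crop1.png',np.hstack([r(a[115:245,245:405][:, 0:160]),r(b[180:340,170:330])]))
E
```

```text
tray [array([0.628, 0.388, 0.034]), array([0.63 , 0.22 , 0.034]), array([0.5  , 0.388, 0.034]), array([0.501, 0.214, 0.034])]
carton [array([ 0.559, -0.024,  0.042]), array([ 0.542, -0.067,  0.042]), array([ 0.442, -0.024,  0.042]), array([0.463, 0.023, 0.042])]
bar,deck [[ 0.575 -0.264  0.191]
 [ 0.629 -0.205  0.293]
 [ 0.654 -0.296  0.345]
 [ 0.539 -0.353  0.007]
 [ 0.506 -0.244  0.002]]
syrup [0.414 0.279 0.1  ]
tab [ 0.434 -0.265  0.085]
drops [ 0.775 -0.035  0.09 ]
(0.53, 0.0, 0.3) 0 [ 0.38440047  0.37536432 -0.6509899   1.76505299  0.25376278  1.08631963
 -0.35237024]
(0.53, 0.0, 0.3) 1.5707963267948966 [ 0.55473194  0.43600006 -0.9004172   1.75732043  0.3744458   1.13081428
  1.10754806]
(0.53, 0.0, 0.3) 3.141592653589793 [ 0.75375746  0.59262004 -1.26848167  1.74935597  0.59562132  1.25457732
  2.47647325]
(0.53, 0.0, 0.3) -1.5707963267948966 [ 0.21141387  0.34055727 -0.41753523  1.77350771  0.15588986  1.06004854
 -1.83210618]
(0.6, 0.35, 0.3) 0 [-0.03537649  0.81893275 -1.12908913  1.29601049  0.72714558  1.45533902
 -1.10275545]
(0.6, 0.35, 0.3) 1.5707963267948966 [ 1.31422378e-03  8.74158990e-01 -1.25014929e+00  1.29385193e+00
  8.17006990e-01  1.51366832e+00  4.18183996e-01]
(0.6, 0.35, 0.3) 3.141592653589793 [ 0.00832333  0.88727458 -1.27691554  1.29344565  0.83724548  1.52768799
  1.97823382]
(0.6, 0.35, 0.3) -1.5707963267948966 [-0.71453144  0.60534798  0.17218194  1.34053151 -0.10461449  1.20450245
 -2.1057008 ]
(0.55, 0.25, 0.35) 0 [ 0.15052479  0.58928294 -1.07514339  1.49241544  0.52221474  1.37105144
 -0.95734109]
(0.55, 0.25, 0.35) 1.5707963267948966 [ 0.19916497  0.63911002 -1.18966101  1.49014177  0.59509353  1.41366122
  0.55668761]
(0.55, 0.25, 0.35) 3.141592653589793 [ 0.22888886  0.67993669 -1.27197448  1.48879659  0.65015777  1.44971655
  2.08526851]
(0.55, 0.25, 0.35) -1.5707963267948966 [ 0.03451397  0.51256966 -0.84956115  1.49815059  0.39129667  1.30806285
 -2.42398958]
```

View pics/crop1.png

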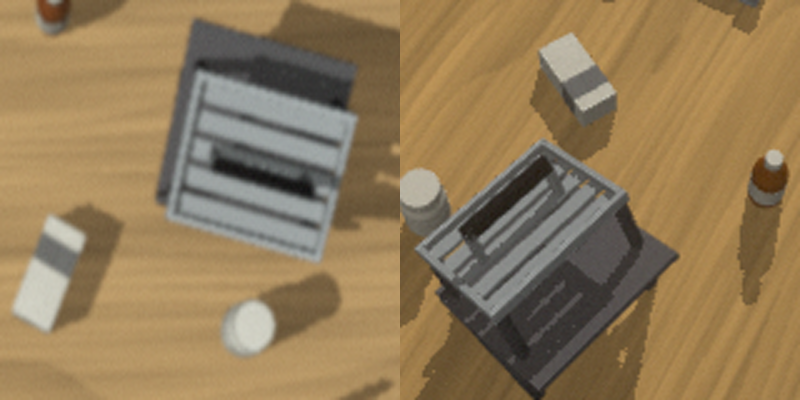

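Confirmed: the silver tier is on the stand and the single-banded carton lies by itself near (50,270) in the crop. Next is a wrist look along the tier axis.

Run:
```python
from h import *
T,S=cal("top"),cal("scene"); k=.64
n=["FL","FR","NR","NL"]
X=np.array([tri([T,S],[np.array(a)*k,np.array(b)*k]) for a,b in(((509,213),(409,405)),((605,238),(319,475)),((583,310),(278,437)),((487,292),(360,371)))])
print(X.round(3),X.mean(0).round(3)); y=(X[0]+X[3]-X[1]-X[2]); x=X[0]+X[1]-X[2]-X[3]
psi=np.arctan2(-y[0],y[1]); print("psi",np.degrees(psi),x/np.linalg.norm(x),np.linalg.norm(x)/2,np.linalg.norm(y)/2)
a=np.radians(25); tz=np.array([-np.sin(a)*np.cos(psi),-np.sin(a)*np.sin(psi),np.cos(a)]);tx=np.array([np.cos(a)*np.cos(psi),np.cos(a)*np.sin(psi),np.sin(a)])
bar=np.array([.575,-.264,.191]); p=bar+.22*tz
for s in(1,-1): print(s,arm.solve_ik(p,quat(-tz,s*tx)),arm.solve_ik(bar,quat(-tz,s*tx)))
arm.reach([.3,-.5,.45],down(0)); arm.reach(p,quat(-tz,tx))
save(arm.snapshot("wrist"),"w1")
np.savez("pics/w1c.npz",*cal("wrist")); s=arm.read_state();print(s["clock"],s["tcp_pos"],s["joint_pos"]);K,R,t=cal("wrist");print(-R.T@t,R[2],K)
```

```text
[[ 0.678 -0.199  0.189]
 [ 0.621 -0.375  0.202]
 [ 0.5   -0.342  0.13 ]
 [ 0.546 -0.159  0.112]] [ 0.586 -0.269  0.158]
psi -16.073613936214887 [ 0.83789427 -0.24080869  0.48984116] 0.15127802243623595 0.18701048671600431
1 [ 0.82724408  0.07570561 -0.48514968  1.93796121  0.00850254  0.70122981
  0.06526077] [ 0.65299437  0.47822343 -0.39479114  1.98190159  0.52304492  0.31102486
 -0.40983281]
-1 None [ 0.11934019  0.4767571   0.30782182  2.00876089 -0.64823251  0.29174851
 -2.46990288]
2.3417 [ 0.48551296 -0.23952504  0.39035086] [ 0.94554226  0.08588696 -0.61000261  1.93222831  0.03270731  0.70388544
  0.04587491]
[ 0.45363786 -0.16243108  0.50342905] [ 0.31829319 -0.36484895 -0.87497125] [[332.42941602   0.         253.03858196]
 [  0.         332.42941602 191.39537949]
 [  0.           0.           1.        ]]
```

View pics/w1.png

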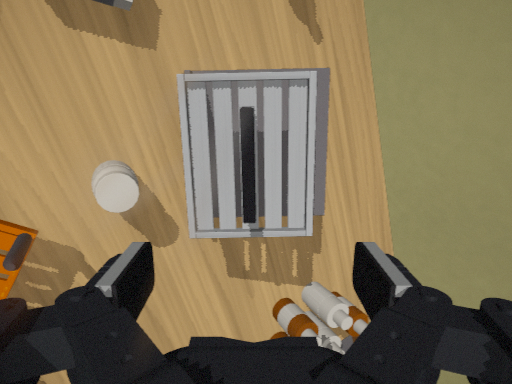

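The wrist view shows the silver deck face-on, with corners near (178,75), (316,70), (312,236) and (190,239). The bar runs from (247,107) to (249,222). I'll fit the deck outline and solve its pose with the known 25° lean.

```bash
cat >> h.py <<'E'
from scipy.optimize import least_squares
def quadfit(mask,c0,tol=4):
    """refine quad c0 (ordered) on the outer contour of mask: line per side, intersect"""
    cs,_=cv2.findContours(mask,cv2.RETR_EXTERNAL,cv2.CHAIN_APPROX_NONE)
    P=np.vstack(cs)[:,0].astype(float); c=np.array(c0,float)
    for tl in(tol,tol/2):
        L=[]
        for i in range(4):
            a,b=c[i],c[(i+1)%4]; d=(b-a)/np.linalg.norm(b-a); n=np.array([-d[1],d[0]])
            s=(P-a)@d; e=(P-a)@n; k=(abs(e)<tl)&(s>.08*np.linalg.norm(b-a))&(s<.92*np.linalg.norm(b-a))
            vx,vy,x,y=cv2.fitLine(P[k].astype(np.float32),cv2.DIST_HUBER,0,.01,.01).ravel(); L.append(np.cross([x,y,1],[x+vx,y+vy,1]))
        c=np.array([(lambda q:q[:2]/q[2])(np.cross(L[i-1],L[i])) for i in range(4)])
    return c
def fitpose(C,uv,obj,x0,f):
    """f(params)->(R,t) ; least squares reprojection"""
    g=lambda p:(np.array([proj(C,f(p)[0]@o+f(p)[1]) for o in obj])-uv).ravel()
    r=least_squares(g,x0,x_scale=[.1]*len(x0)); return r.x,np.sqrt((r.fun**2).mean())
def tierpose(p):  # x,y,z of origin, psi, tilt 25
    return Ro.from_euler('ZY',[p[3],np.radians(-25)]).as_matrix(),np.array(p[:3])
E
python3 - <<'E'
from h import *
z=np.load("pics/w1c.npz");C=[z[k] for k in("arr_0","arr_1","arr_2")];im=np.load("pics/w1.npy")
hsv=cv2.cvtColor(im,cv2.COLOR_RGB2HSV); m=((hsv[...,1]<60)&(hsv[...,2]>118)).astype(np.uint8); 
box=np.zeros_like(m);box[62:248,170:325]=1;m=cv2.morphologyEx(m*box,cv2.MORPH_CLOSE,np.ones((3,3)))
q=quadfit(m,[(178,75),(316,70),(312,236),(190,239)]);print(q.round(1))
obj=np.array([[-.075,.095,.09],[.075,.095,.09],[.075,-.095,.09],[-.075,-.095,.09]])
p,e=fitpose(C,q,obj,[.63,-.28,.08,-.27],tierpose);print(p.round(4),np.degrees(p[3]),"rms px",e)
ok,rv,tv=cv2.solvePnP(obj,q,C[0],None);Rw=C[1].T@cv2.Rodrigues(rv)[0];tw=C[1].T@(tv.ravel()-C[2]);print("free pnp",tw.round(4),Ro.from_matrix(Rw).as_euler('ZYX',True).round(2))
R,t=tierpose(p);print("bar",(R@[0,0,.125]+t).round(4))
for y in(.05,-.05):print("bar end pred",proj(C,R@[0,y,.134]+t).round(1))
b=(im.max(2)<60).astype(np.uint8);b[:, :235]=0;b[:,262:]=0;b[:95]=0;b[232:]=0
r,c=np.nonzero(b);print("bar rows",[int(r[(abs(c-x)<1)].min()) for x in(246,249)],[int(r[(abs(c-x)<1)].max()) for x in(246,249)],"cols",[ (int(c[r==k].min()),int(c[r==k].max())) for k in(120,160,210)])
for y in(.05,0,-.05):print([proj(C,R@[x,y,.134]+t).round(1) for x in(-.007,.007)])
T=cal("top");print("topview pred",proj(T,R@[0,0,.134]+t)/.64)
E
```

```text
[[176.   70.9]
 [316.6  71.1]
 [311.5 235.6]
 [189.3 237.3]]
[ 0.6204 -0.2768  0.0784 -0.2657] -15.223248827880417 rms px 0.7352562186299839
free pnp [ 0.6194 -0.2765  0.0779] [-15.27 -24.18   0.06]
bar [ 0.5694 -0.2629  0.1917]
bar end pred [246.7 116.4]
bar end pred [248.6 213.4]
bar rows [117, 109] [222, 222] cols [(246, 253), (242, 254), (243, 255)]
[array([239.6, 116.6]), array([253.9, 116.3])]
[array([240.8, 166.9]), array([254.6, 166.8])]
[array([242. , 213.5]), array([255.2, 213.3])]
topview pred [545.83163815 270.02984693]
```

```bash
python3 - <<'E'
from h import *
def look(p,yaw,n):
    arm.reach(p,down(yaw)); arm.dwell(.2); C=cal("wrist"); save(arm.snapshot("wrist"),n); np.savez(f"pics/{n}c.npz",*C); return C
C=look([.56,.302,.30],0,"w2")
print([proj(C,[.565+x,.302+y,.034]).round() for x,y in((-.065,-.085),(-.065,.085),(.065,.085),(.065,-.085))])
C=look([.502,-.023,.27],np.radians(65),"w3")
print([proj(C,X).round() for X in((.559,-.024,.042),(.542,-.067,.042),(.442,-.024,.042),(.463,.023,.042))])
s=arm.read_state();print(s["clock"],s["joint_pos"])
E
python3 -c "
import cv2,numpy as np
cv2.imwrite('pics/w23.png',cv2.resize(np.hstack([cv2.imread('pics/w2.png')[:, 56:456],cv2.imread('pics/w3.png')[:,56:456]]),(800,384)))"
```

```text
[array([205., 225.]), array([199.,  82.]), array([315.,  82.]), array([309., 225.])]
[array([274., 211.]), array([233., 213.]), array([228., 113.]), array([278., 113.])]
6.2083 [ 0.88963234  0.70971032 -1.4542901   1.85110456  0.74056759  1.28409697
  0.35411656]
```

View pics/w23.png

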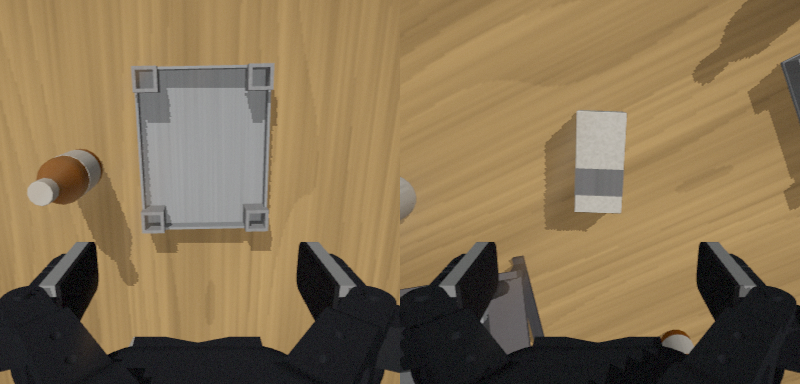

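The left crop shows the tray with cups at full-image pixels (202,79), (317,76), (312,220) and (209,222), standing empty. The right crop shows the carton's top face at (232,111) to (281,212). I'll fit both outlines now.

```bash
sed -i 's/tol=4)/tol=4,fr=.08)/; s/s>.08\*/s>fr*/; s/s<.92\*/s<(1-fr)*/' h.py
python3 - <<'E'
from h import *
def load(n): z=np.load(f"pics/{n}c.npz");return [z[k] for k in("arr_0","arr_1","arr_2")],np.load(f"pics/{n}.npy")
flat=lambda z:(lambda p:(Ro.from_euler('z',p[2]).as_matrix(),np.array([p[0],p[1],z])))
C,im=load("w2");S=cv2.cvtColor(im,cv2.COLOR_RGB2HSV)[...,1];print("S wood/tray",S[300,256],S[150,250],S[150,170])
m=(S<75).astype(np.uint8);b=np.zeros_like(m);b[55:240,185:340]=1;m=cv2.morphologyEx(m*b,cv2.MORPH_CLOSE,np.ones((3,3)))
q=quadfit(m,[(191,69),(327,67),(324,228),(200,229)],5,.2);print(q.round(1))
o=np.array([[-.08,.1,.022],[.08,.1,.022],[.08,-.1,.022],[-.08,-.1,.022]])
p,e=fitpose(C,q,o,[.565,.3,0.],flat(0.));print("tray",p.round(4),np.degrees(p[2]),e)
R,t=flat(0.)(p);cup=[proj(C,R@[x,y,.034]+t) for x,y in((-.065,.085),(.065,.085),(.065,-.085),(-.065,-.085))];print(np.round(cup,1))
np.save("tray.npy",p)
v=im.copy()
for x,y in((-.065,.085),(.065,.085),(.065,-.085),(-.065,-.085)):
    for h,col in((.010,(255,0,0)),(.014,(0,255,0))):
        pts=np.array([proj(C,R@[x+a*h,y+b_*h,.034]+t) for a,b_ in((-1,-1),(1,-1),(1,1),(-1,1))]); cv2.polylines(v,[np.round(pts*16).astype(int)],True,col,1,cv2.LINE_AA,4)
c=lambda u:cv2.resize(v[int(u[1])-25:int(u[1])+25,int(u[0])-30:int(u[0])+30],(360,300),interpolation=cv2.INTER_NEAREST)
cv2.imwrite("pics/cups.png",np.vstack([np.hstack([c(cup[0]),c(cup[1])]),np.hstack([c(cup[3]),c(cup[2])])])[:,:,::-1])
C,im=load("w3");S=cv2.cvtColor(im,cv2.COLOR_RGB2HSV)[...,1]
m=(S<60).astype(np.uint8);b=np.zeros_like(m);b[95:225,215:300]=1;m=cv2.morphologyEx(m*b,cv2.MORPH_CLOSE,np.ones((3,3)))
q=quadfit(m,[(232,111),(282,113),(277,212),(231,212)]);print(q.round(1))
W=np.array([onz(C,u,.042) for u in q]);d=W[:2].mean(0)-W[2:].mean(0);a=np.arctan2(d[1],d[0]);print("carton",W.mean(0).round(4),"long deg",np.degrees(a),np.linalg.norm(d),np.linalg.norm(W[0]-W[1]),np.linalg.norm(W[2]-W[3]))
np.save("carton.npy",[*W.mean(0)[:2],a])
c=W.mean(0)
for z in(.2,.032):print(arm.solve_ik([c[0],c[1],z],down(a+np.pi/2)),arm.solve_ik([c[0],c[1],z],down(a-np.pi/2)))
for z in(.2,.05):
  for y in(0,np.pi):print("tray",arm.solve_ik([p[0],p[1],z],down(p[2]+y)))
E
```

```text
S wood/tray 115 3 118
[[188.5  66.7]
 [327.4  64.3]
 [321.7 228. ]
 [199.3 228. ]]
tray [0.5676 0.3066 0.0152] 0.8734343413590013 0.9945057750011037
[[200.3  78.9]
 [316.9  76.9]
 [312.2 220.6]
 [208.1 222.2]]
[[232.3 109.8]
 [282.  111.7]
 [276.4 212.5]
 [230.6 210.9]]
carton [ 0.5012 -0.0203  0.042 ] long deg 153.08992464431657 0.10969617651275607 0.051281578105274984 0.051167307768590534
[-0.52120281  0.4592081   0.59337201  1.99305434 -0.35573031  0.7918079
 -1.76255913] [ 0.82860392  0.77500119 -1.35618398  1.92956463  0.83692238  1.16975427
  0.24657841]
[-0.35074832  0.73765886  0.37447614  2.07287151 -0.61606902  0.43978995
 -1.53841674] [ 0.6682343   0.97044456 -1.0779342   2.02181607  1.13526301  0.93026969
  0.04947515]
tray [-0.01796363  0.77317344 -0.94064787  1.55837772  0.66422292  1.15640935
 -1.08403265]
tray [ 0.15915859  1.06410981 -1.46107461  1.54936495  1.05984618  1.48537032
  1.81738925]
tray [-0.07590336  0.94978828 -0.82885362  1.63819478  0.83435215  0.94283324
 -1.20123303]
tray [ 0.14069544  1.26471422 -1.372554    1.62681334  1.26966749  1.36497772
  1.73272892]
```

View pics/cups.png

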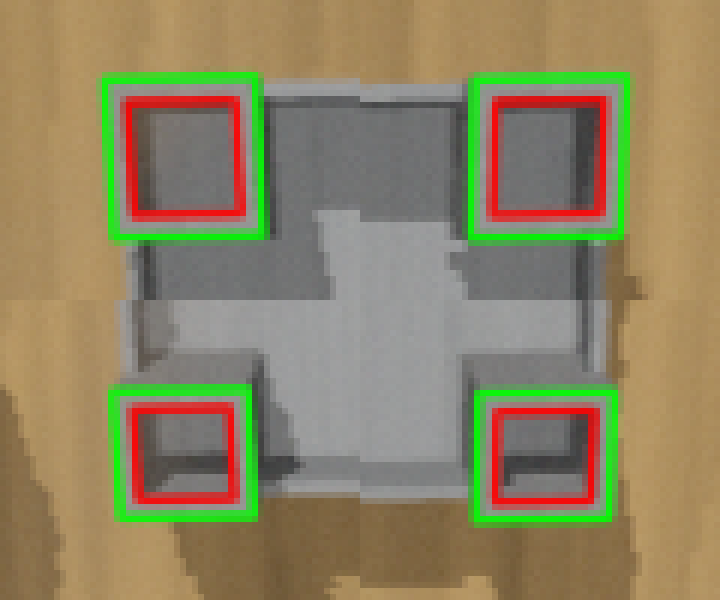

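The overlay sits on the cup walls, so the tray pose is good (0.5676, 0.3066, 0.87°). Now the carton.

Run:
```python
from h import *
cx,cy,a=np.load("carton.npy");tx,ty,tw=np.load("tray.npy")
st=lambda m:(lambda s:print(m,round(s["clock"],2),s["tcp_pos"].round(4),s["force"].round(1),round(s["opening"],3),s["gripper_force"]))(arm.read_state())
arm.reach([cx,cy,.13],down(a-np.pi/2)); print(arm.move_straight([cx,cy,.030],.12,f_stop=15)); st("at")
arm.command_gripper(.3,35); st("grip")
arm.move_straight([cx,cy,.18],.2); st("lift")
arm.move_straight([tx,ty,.18],.25,rotation=down(tw)); st("over")
arm.move_straight([tx,ty,.045],.12)
print(arm.move_straight([tx,ty,.034],.02,f_stop=3)); st("down")
im=arm.snapshot("scene");save(im,"s2")
```

```text
False
at 7.81 [ 0.5016 -0.0203  0.0307] [ 0.3 -0.5  0.4] 0.999 0.0
grip 8.22 [ 0.5014 -0.0205  0.0305] [-1.5 -0.5  6.2] 0.605 36.172499656677246
lift 9.12 [ 0.5008 -0.0206  0.179 ] [ 0.   0.9 -2.2] 0.604 36.85610890388489
over 10.6 [0.5676 0.3056 0.1795] [ 0.5 -0.3 -2.1] 0.606 36.794267892837524
True
down 12.33 [0.5677 0.3066 0.0363] [-0.6 -0.5  7.2] 0.605 38.118181228637695
```

```bash
python3 - <<'E'
from h import *
tx,ty,tw=np.load("tray.npy")
arm.command_gripper(.85); arm.dwell(.2); arm.move_straight([tx,ty,.30],.2); arm.command_gripper(1.)
arm.dwell(.2);C=cal("wrist");save(arm.snapshot("wrist"),"w4");np.savez("pics/w4c.npz",*C)
p=[0.6204,-0.2768,0.0784,-0.2657];R,t=tierpose(p);bar=R@[0,0,.125]+t
q=quat(-R[:,2],R[:,0])
arm.reach(bar+R[:,2]*.20,q);s=arm.read_state();print(s["clock"],s["joint_pos"].round(2))
arm.dwell(.2);C=cal("wrist");save(arm.snapshot("wrist"),"w5");np.savez("pics/w5c.npz",*C)
for d in(.1,0):print(arm.solve_ik(bar+R[:,2]*d,q))
print([proj(C,R@[x,y,.09]+t).round(1) for x,y in((-.075,.095),(.075,.095),(.075,-.095),(-.075,-.095))])
E
python3 -c "
import cv2,numpy as np
cv2.imwrite('pics/w45.png',cv2.resize(np.hstack([cv2.imread('pics/w4.png')[:, 56:456],cv2.imread('pics/w5.png')[:,56:456]]),(800,384)))"
```

```text
16.9417 [ 1.39  0.19 -1.14  1.94  0.25  0.69 -0.13]
[ 1.12708752  0.37622222 -0.95076789  1.98463058  0.59116633  0.5536855
 -0.43598694]
[ 0.92740011  0.54521001 -0.76130911  1.9809704   0.9028627   0.43791335
 -0.71310723]
[array([179.1,  71.6]), array([326.1,  71.7]), array([316.6, 243.8]), array([188.4, 243.6])]
```

View pics/w45.png

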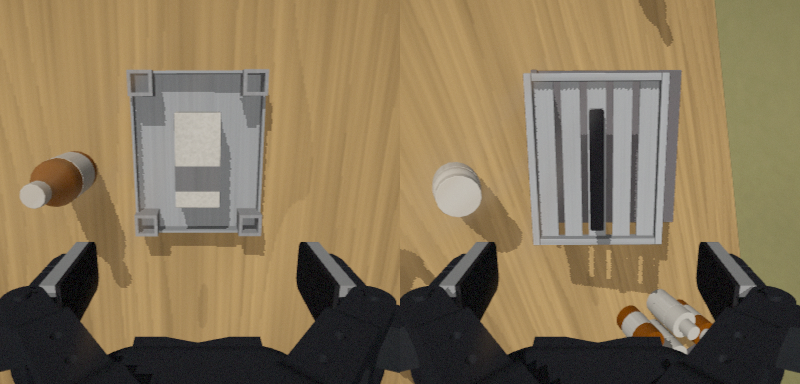

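The carton lies flat and centred in the tray (crop (175,112) to (220,207)), and the tier is still where predicted, with the bar at (597,170) in the right crop. Grasping the bar now.

Run:
```python
from h import *
tx,ty,tw=np.load("tray.npy")
st=lambda m:(lambda s:print(m,round(s["clock"],2),s["tcp_pos"].round(4),s["force"].round(1),s["wrist_torque"].round(2),round(s["opening"],3),s["gripper_force"]))(arm.read_state())
p=[0.6204,-0.2768,0.0784,-0.2657];R,t=tierpose(p);bar=R@[0,0,.125]+t;z=R[:,2]
arm.move_straight(bar+z*.07,.2); print(arm.move_straight(bar,.08,f_stop=10)); st("at")
arm.command_gripper(.0,80); st("grip")
arm.move_straight(bar+z*.03,.05); st("lift1"); arm.move_straight(bar+z*.13,.15); st("lift2")
arm.move_straight([.56,-.15,.33],.2,rotation=down(tw)); arm.dwell(.3); st("upright")
C=cal("wrist");save(arm.snapshot("wrist"),"w6");np.savez("pics/w6c.npz",*C);np.save("pics/w6t.npy",np.r_[arm.read_state()["tcp_pos"],arm.read_state()["tcp_rot"]])
print(arm.solve_ik([tx,ty,.3],down(tw)),arm.solve_ik([tx,ty,.131],down(tw)))
```

```text
False
at 19.02 [ 0.5695 -0.263   0.1921] [0.  0.4 0.8] [0.15 0.38 0.01] 1.001 0.0
grip 19.68 [ 0.5693 -0.2629  0.1918] [-4.1  1.3  4.9] [0.12 0.8  0.18] 0.151 77.85661697387695
lift1 20.43 [ 0.5571 -0.2598  0.2188] [-1.  -0.5 -5. ] [0.28 0.99 0.03] 0.147 78.00602316856384
lift2 21.24 [ 0.5163 -0.2486  0.3089] [ 0.7  0.4 -6.1] [0.32 1.08 0.04] 0.149 78.01693797111511
upright 22.3 [ 0.5596 -0.1507  0.3301] [ 0.3  0.5 -6.7] [-0.05  0.01 -0.05] 0.15 78.11115860939026
[-1.11146180e-03  6.76483038e-01 -9.85517390e-01  1.45004666e+00
  5.69109028e-01  1.31873083e+00 -1.01043744e+00] [-0.07159176  0.82735863 -0.83557782  1.60908749  0.69306143  1.02474415
 -1.10601086]
```

View pics/w6.png

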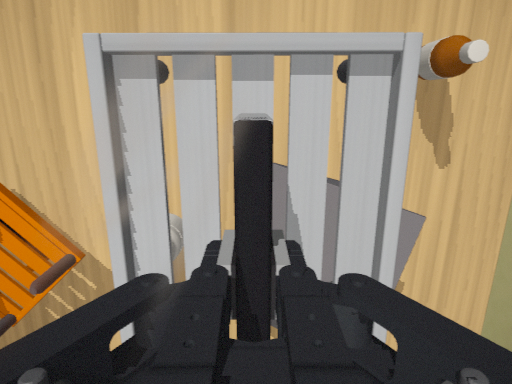

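The tier hangs level in the grip, and its far rim corners show at about (87,35) and (420,33). I'll measure its offset from the tool using those corners.

Run:
```python
from h import *
z=np.load("pics/w6c.npz");C=[z[k] for k in("arr_0","arr_1","arr_2")];im=np.load("pics/w6.npy");T=np.load("pics/w6t.npy")
hsv=cv2.cvtColor(im,cv2.COLOR_RGB2HSV);m=((hsv[...,1]<50)&(hsv[...,2]>100)).astype(np.uint8);m[:, :80]=0;m[:,425:]=0;m[:25]=0;m[270:]=0
m=cv2.morphologyEx(m,cv2.MORPH_OPEN,np.ones((3,3)))
# rows/cols of first silver pixel from outside
top=np.array([(c,np.nonzero(m[:,c])[0][0]) for c in range(105,405)],np.float32)
lf=np.array([(np.nonzero(m[r])[0][0],r) for r in range(55,185)],np.float32)
rt=np.array([(np.nonzero(m[r])[0][-1]+1,r) for r in range(90,200)],np.float32)
L=[]
for P in(top,lf,rt):
    vx,vy,x,y=cv2.fitLine(P,cv2.DIST_HUBER,0,.01,.01).ravel();L.append(np.cross([x,y,1],[x+vx,y+vy,1]));print(np.abs((P-[x,y])@[-vy,vx]).mean().round(2),end=" ")
h=lambda q:q[:2]/q[2]
q=np.array([h(np.cross(L[0],L[1])),h(np.cross(L[0],L[2])),h(np.cross(L[1],[0,1,-170])),h(np.cross(L[2],[0,1,-170]))]);print(q.round(1))
tcp=T[:3];W=np.array([onz(C,u,tcp[2]-.125+.09) for u in q]);print(W.round(4),"width",np.linalg.norm(W[0]-W[1]),np.linalg.norm(W[2]-W[3]))
d=W[1]-W[0];e=(W[0]+W[1])/2-(W[2]+W[3])/2
tw=np.load("tray.npy")[2];yaw=np.arctan2(d[1],d[0]);yaw2=np.arctan2(-e[0],e[1]);print("yaw",np.degrees([yaw,yaw2,tw]))
Rz=Ro.from_euler('z',tw).as_matrix();c=(W[0]+W[1])/2-Rz@[0,.095,0];off=Rz.T@(c-tcp);print("tier minus tcp in tray axes",off.round(4))
y=Ro.from_quat(T[3:]).as_matrix()[:,1];print("tool yaw",np.degrees(np.arctan2(y[1],y[0])))
```

```text
0.19 0.25 0.25 [[ 82.1  33. ]
 [423.3  33. ]
 [ 99.6 170. ]
 [406.5 170. ]]
[[ 0.4829 -0.0577  0.2951]
 [ 0.6331 -0.0556  0.2951]
 [ 0.484  -0.1191  0.2951]
 [ 0.634  -0.117   0.2951]] width 0.1502175349288638 0.1500438416802085
yaw [0.79482332 0.93606534 0.87343434]
tier minus tcp in tray axes [-0.0003 -0.001  -0.035 ]
tool yaw 0.8170872648596073
```

Run:
```python
from h import *
tx,ty,tw=np.load("tray.npy");c=np.array([tx,ty])-Ro.from_euler('z',tw).as_matrix()[:2,:2]@[-.0003,-.001]
st=lambda m:(lambda s:print(m,round(s["clock"],2),s["tcp_pos"].round(4),s["force"].round(1),s["wrist_torque"].round(2),round(s["opening"],3)))(arm.read_state())
arm.move_straight([*c,.33],.25,rotation=down(tw)); arm.move_straight([*c,.175],.12); arm.dwell(.3); st("above")
s=arm.read_state();e=c-s["tcp_pos"][:2];print(e)
hit=arm.move_straight([*(c+e),.128],.025,f_stop=6); st(f"hit {hit}")
save(arm.snapshot("scene"),"s3")
```

```text
above 26.07 [0.568  0.3076 0.1752] [-0.7 -1.3 -5.5] [-0.03 -0.04 -0.01] 0.152
[-5.69342583e-05 -1.45345569e-05]
hit True 27.67 [0.5679 0.3076 0.1309] [-1.  -1.8  7.3] [-0.35  0.12  0.03] 0.147
```

It went in at z = 0.131, the expected home height. Release, retreat and check.

Run:
```python
from h import *
tx,ty,tw=np.load("tray.npy")
print(arm.move_straight([*arm.read_state()["tcp_pos"][:2],.128],.02,f_stop=12),arm.read_state()["tcp_pos"])
arm.command_gripper(.6); arm.dwell(.3); p=arm.read_state()["tcp_pos"]; arm.move_straight([p[0],p[1],.33],.12)
arm.dwell(.3);C=cal("wrist");im=arm.snapshot("wrist");save(im,"w7");np.savez("pics/w7c.npz",*C)
R=Ro.from_euler('z',tw).as_matrix();print([proj(C,R@[x,y,.096]+[tx,ty,0]).round(1) for x,y in((-.075,.095),(.075,.095),(.075,-.095),(-.075,-.095))])
arm.reach([.4,.05,.45],down(0)); arm.dwell(.3)
s=arm.snapshot("scene");save(s,"s4");print(arm.read_state()["clock"])
a=cv2.resize(s[90:220,220:350],(400,400),interpolation=cv2.INTER_CUBIC)
cv2.imwrite("pics/fin.png",np.hstack([a,cv2.resize(im[:300,56:456],(400,300)).repeat(1,0) if 0 else cv2.copyMakeBorder(im[:384,56:456],0,16,0,0,cv2.BORDER_CONSTANT)])[:,:,::-1])
```

```text
False [0.5680872  0.30770193 0.13073249]
[array([179.9,  71.6]), array([327.3,  71.6]), array([317.7, 244.1]), array([189.3, 243.9])]
32.7
```

View pics/fin.png

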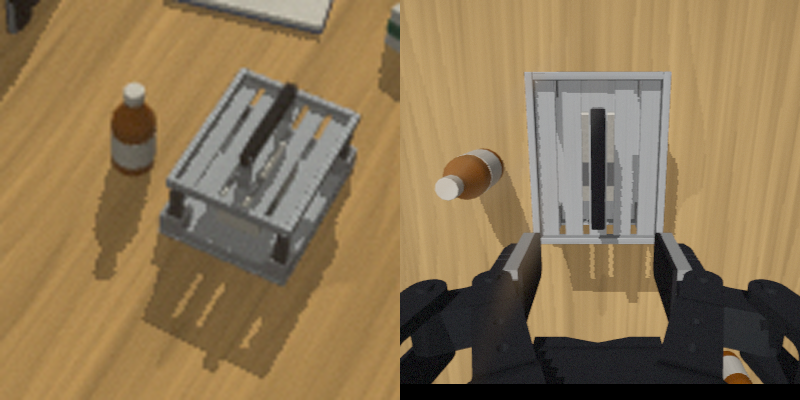

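The tier's rim corners are at (181,73), (326,73), (317,243) and (190,243), within 2 px of the prediction for fully home and level. The carton lies inside and the syrup bottle is standing.

```bash
python3 -c "
from workcell import arm
print(arm.close_job())"
```

```text
the job is handed in; nothing more can be done
None
```

The job is handed in at about 33 s of the 69 s limit: the carton lies flat in the tray, the upper tier sits fully home and level in the cups, and the arm is clear. The syrup was still standing in the final picture; the jar and drops bottle were never approached, but I did not re-check them.

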